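# Snap the hand trowel into its spring clips

## Robot

A 6-joint arm with a two-finger parallel gripper is mounted at the origin on the work surface. World frame = base frame: x ahead of the robot, y to its left, z up, the work surface at z = 0. Lengths are in mm, angles in rad, forces in N, time in s.
With the tool pointing down it reaches from about 400 to 925 mm from the base axis. Payload 12.5 kg.
Tool frame: the origin (TCP) lies at the very end of the fingers, on their centre line; the grasp point (between the pads) lies 19 mm behind it; z points along the fingers, y is the direction in which the jaws open and shut (so a half turn about z gives the same grasp; the last joint's range is limited). The gripper opens to 95 mm and grips with 3 to 60 N. Pads are 20 mm wide; open, the fingers measure 119 mm over their backs; the gripper's body (75 mm by 180 mm) begins 59 mm behind the grasp point.
Start: joints at [1.177, 0.491, 1.559, -0, 1.092, -0.106], TCP at [177.386, 599.319, 193.861] pointing down, gripper open.
Joint ranges: [-3.1, 3.1], [-0.84, 2.19], [0.05, 2.79], [-1.13, 4.28], [0.06, 2.93], [-2.69, 2.69]. Speed limits (rad/s): [2.22, 2.22, 2.79, 3.14, 3.14, 3.14].

## Interface

Orientations are given as [roll, pitch, yaw] about the fixed x, y, z axes, in that order (R = Rz(yaw) Ry(pitch) Rx(roll)).
In Python, from cell import env gives the robot as it stands. The module is installed in compiled form; this text tells all that it offers.
- The arm moves only by the tool arm_command, never from a script. Its argument "deltas" is a list that holds one entry, the list of rows, each a list of 5 numbers: the closure, from 0 (fully open) to 1 (shut), then the shift along the world's x, y, z as a fraction of full scale, then the turn about the world's z as a fraction of full scale. In form: [[[grip, dx, dy, dz, twist], ...]]. A call has 1 to 12 rows; each row shifts and turns the pose as measured when the row begins; what a row does not reach is not made up. Full scale, the value 1, is 100 mm for a shift and pi/4 rad for a turn. A row lasts 1/12 s, in which the tool goes at most 41.7 mm and 7.16 degrees, less where a joint would pass 70% of its speed; a pose out of reach is approached as far as the arm can. A call with a number of a shift or a turn outside -1 to 1 is refused whole. A call with a gripper value outside its range is refused whole. The fingers move at their own pace and stop on an object; the grip force is fixed at half the most. Time passes only in rows, so rows that do not move let the fingers close. It gives the time, the measured TCP pose, the force and the opening at its end, in the units of the state.
- env.state(): the state, without advancing time (a new reading comes with each control period).
- env.read_camera(name): name is "scene" or "top"; returns a dict with "frame" (400x640x3 uint8, red, green, blue), "fx", "fy", "cx", "cy" (pixels), "R" (3x3) and "t" (3): a world point X has camera coordinates R X + t. Camera axes: x right, y down, z forward; pixel columns grow to the right and rows downward; lengths in mm; the calibration is good to about 2 mm. A picture is of the moment at which its call begins. There is no depth.
- env.job_done(): hands the job in, once; it reports no verdict.
The state is a dict: "t": time; "joints": joint angles; "qvel": joint speeds; "tau": joint torques, N m; "eef_pos": TCP position; "tcp_rot": TCP orientation; "ft_force": force on the tool from outside, world axes, zero at the start; "moment": the same for the moment, N m; "opening": opening from 0.0 (shut) to 1.0 (fully open).
Only numpy, scipy, OpenCV 4.12 (cv2) and the standard library are available. Lean on these libraries where they do the work, as an engineer would, in place of code of your own. Each camera call takes 0.05 s, during which the arm holds its last target.

## Task

Put the hand trowel away in the spring-clip rack: lift it by its wooden handle and press the handle down between both pairs of spring fingers until they snap around it and it sits fully home on the rubber saddles, level and with the handle centred over the rack, then ease off and let go. Press gently and stop as soon as it bottoms: forcing it bends the clips; do not drop or strike it in, and leave the pots and the jar alone.

Things in the scene. Friction and masses are not known exactly. Their poses are not given: they have to be found in the camera images.
- trowel: Hand trowel, 0.16-0.26 kg, lying on the table. Round wooden handle, diameter 28 mm, 140 mm long, rounded ends; steel ferrule (18 mm) and neck; flat steel blade 70 mm wide. Origin: on the handle's axis at mid-handle, 14 mm above the table at the start. x: along the handle to the blade; z: up. Balances 20-35 mm from the origin towards the blade; hold it at mid-handle.
- rack: Rack fixed to the table: plywood base 220 x 120 x 10 mm and, clamped above it, a dark steel bar 210 x 50 mm carrying two clips 100 mm apart. Origin: centre of the base's underside; x: the line along which the handle must lie; z: up. The bar's height is NOT measured: a seated handle's axis is 58 to 108 mm above the table, different each time. The bar does not yield. Over 30 N bends the clips.
- pansy: Bystander: dark plastic pot with a flowering pansy, 80 mm in diameter at the rim, about 115 mm tall with the plant. Origin: centre of its underside. Leave it alone.
- empty_pot: Bystander: empty brown pot, 90 mm in diameter, 85 mm tall. Origin: centre of its underside. Leave it alone.
- jar: Bystander: white plastic jar, 60 mm in diameter, 85 mm tall. Origin: centre of its underside. Leave it alone.
- clip_near_left (a joint): Outward angle (rad) of the spring finger on the left (+y) of the clip at x = -50 mm of the rack: 0 when empty, about 0.14 while the handle passes the lip, about 0.08 when the handle is fully home.
- clip_near_right (a joint): Outward angle (rad) of the spring finger on the right (-y) of the clip at x = -50 mm of the rack: 0 when empty, about 0.14 while the handle passes the lip, about 0.08 when the handle is fully home.
- clip_far_left (a joint): Outward angle (rad) of the spring finger on the left (+y) of the clip at x = +50 mm of the rack: 0 when empty, about 0.14 while the handle passes the lip, about 0.08 when the handle is fully home.
- clip_far_right (a joint): Outward angle (rad) of the spring finger on the right (-y) of the clip at x = +50 mm of the rack: 0 when empty, about 0.14 while the handle passes the lip, about 0.08 when the handle is fully home.
- blade_tip (a point): Point of the trowel's blade, 235 mm from mid-handle, 13 mm below the handle's axis (the blade's underside is 14 mm below that axis).
- near_clip (a point): Point on the base below the clip at rack x = -50 mm. Each clip, 16 mm long along x, has a rubber saddle and a sprung steel finger at +y and -y; their lips leave a 19 mm mouth and flare above it to about 34 mm. A centred handle meets the flares about 20 mm above its seat; resistance grows to 6-11 N in all at the lips, falls to almost none, and turns hard (3 N or more per mm) at the seat.
- far_clip (a point): Point on top of the rack's base, below the same kind of clip at rack x = +50 mm. A gripper can hold the handle at its middle between the clips: 84 mm are free along x, and down to the bar, 34 mm below a seated handle's axis. Mid-handle goes over the rack's origin (within 12 mm along, 5 mm across); the blade may point either way.
- saddle_near (a joint): How far (m) the rubber saddle of the clip at rack x = -50 mm is pushed down on its light spring (under 0.5 N): 0 when nothing rests on it, 0.002 to 0.003 (on its hard stop) when the handle is fully home.
- saddle_far (a joint): How far (m) the rubber saddle of the clip at rack x = +50 mm is pushed down on its light spring (under 0.5 N): 0 when nothing rests on it, 0.002 to 0.003 (on its hard stop) when the handle is fully home.

How it is judged (in metres and radians):
At the end, for the whole second after the job is handed in: Both saddles pressed down more than 1.2 mm, all four spring fingers round the handle (0.06 to 0.12 rad open), handle centre over the rack centre within 12 mm along and 5 mm across, parallel within 0.06 rad, level within 0.05 rad, below 114 mm, at rest, borne by the rack and released (value of joint each of saddle_near, saddle_far above 0.0012 m and value of joint clip_near_left between 0.06 and 0.12 rad and value of joint clip_near_right between 0.06 and 0.12 rad and value of joint clip_far_left between 0.06 and 0.12 rad and value of joint clip_far_right between 0.06 and 0.12 rad and x of trowel in the frame of rack between -0.012 and 0.012 m and y of trowel in the frame of rack between -0.005 and 0.005 m and z of trowel in the frame of rack below 0.114 m and angle between the x axis of trowel and the x axis of rack, either way round below 0.06 rad and angle between trowel's own x axis and vertical between 1.521 and 1.621 rad and linear speed of trowel below 0.02 m/s and contact force between trowel and rack above 0.3 N and contact force between trowel and the fingers below 0.1 N); the robot touches nothing.
It fails at once if the trowel was pressed or struck into the rack with more than 30 N (contact force between trowel and rack above 30 N).
It fails at once if the trowel was dropped (let go in the air and fell) (contact force between trowel and the fingers below 0.05 N and contact force between trowel and rack below 0.05 N and height (world z) of trowel above 0.04 m and linear speed of trowel above 0.25 m/s).
It fails at once if the potted pansy was disturbed (moved more than 20 mm) (distance of pansy from where it was at the start of the episode above 0.02 m).
It fails at once if the empty pot was disturbed (moved more than 20 mm) (distance of empty_pot from where it was at the start of the episode above 0.02 m).
It fails at once if the jar was disturbed (moved more than 20 mm) (distance of jar from where it was at the start of the episode above 0.02 m).
It also fails if it takes over 58 s, if anything falls off the work surface, if the arm or the gripper's body presses on something with over 40 N, if the wrist force passes 120 N, or if a joint passes its speed limit or range.

## Working session

There is one attempt and no reset: what is moved stays moved. The work goes in short steps, Python scripts to look and compute and a tool call to move; the robot and the scene stay as the last step left them, time stands still between calls to the robot, and variables do not carry over. Pictures are saved under pics/ and viewed, and the job is handed in when it is done.

Besides the shell and the picture viewer there is one more tool, called after "Request:" by a JSON object that holds its "method" and its "body", one argument or row to a line. arm_command: Moves the arm, as the interface text tells. Its arguments: {"type":"object","properties":{"deltas":{"type":"array","items":{"type":"array","items":{"type":"array","items":{"type":"number","minimum":-1,"maximum":1}}}}},"required":["deltas"]}

```bash
mkdir -p pics
python3 - <<'E'
from cell import env
import cv2,pickle
s=env.state();print({k:s[k] for k in('t','eef_pos','tcp_rot','ft_force','opening')})
for n in('scene','top'):
    c=env.read_camera(n);pickle.dump(c,open(f'{n}0.pkl','wb'))
    cv2.imwrite(f'pics/{n}0.png',c['frame'][:,:,::-1]);print(n,c['fx'],c['fy'],c['cx'],c['cy'],c['R'],c['t'])
E
```

```text
{'t': 0.0, 'eef_pos': array([177.29239252, 599.04994503, 193.26754868]), 'tcp_rot': array([-3.14048938e+00, -1.07724698e-04,  2.85377600e+00]), 'ft_force': array([ 0.24549209, -0.53575081, -0.12749338]), 'opening': 0.9989824970485095}
scene 376.50189458768875 376.50189458768875 317.9624903491787 195.80846352364105 [[ 0.27186437  0.96223388 -0.01399048]
 [ 0.70396546 -0.20876493 -0.67885921]
 [-0.65614205  0.17470882 -0.73413516]] [-157.6640408  -383.5802817  1378.66459654]
top 366.4613754828485 366.4613754828485 317.21281749001656 200.83094607852044 [[-0.00983753 -0.99978844  0.01806393]
 [-0.98809812  0.00694606 -0.15366804]
 [ 0.15351006 -0.01936065 -0.9879574 ]] [ 12.58776312 601.03822917 734.00683931]
```

View pics/scene0.png

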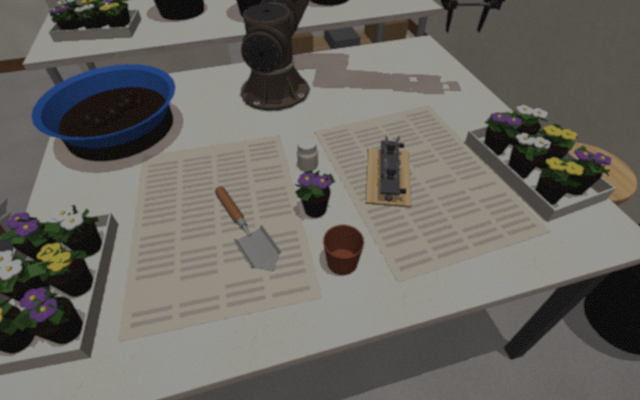

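View pics/top0.png

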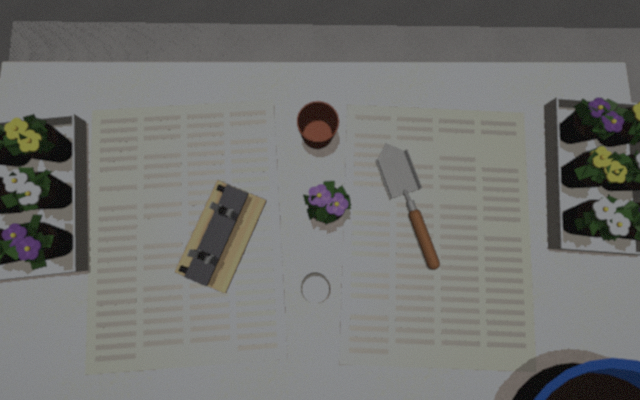

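The scene view shows the trowel at about (230,205) px, the rack at (390,175), the pansy, pot and jar between them. The top view shows the handle at (424,238) with the blade pointing up-left and the rack at (220,237). Next I'll zoom in and measure.

```bash
cat > h.py <<'E'
import numpy as np,cv2,pickle
def load(n): return pickle.load(open(n+'.pkl','rb'))
def ray(c,uv):
    R=np.array(c['R']);t=np.array(c['t']);o=-R.T@t
    d=R.T@np.array([(uv[0]-c['cx'])/c['fx'],(uv[1]-c['cy'])/c['fy'],1]);return o,d/np.linalg.norm(d)
def onz(c,uv,z):
    o,d=ray(c,uv);return o+d*(z-o[2])/d[2]
def tri(c1,u1,c2,u2):
    A=[];b=[]
    o1,d1=ray(c1,u1);o2,d2=ray(c2,u2)
    P1=np.eye(3)-np.outer(d1,d1);P2=np.eye(3)-np.outer(d2,d2)
    X=np.linalg.solve(P1+P2,P1@o1+P2@o2);return X,np.linalg.norm(P1@(X-o1))+np.linalg.norm(P2@(X-o2))
def proj(c,X):
    p=np.array(c['R'])@np.array(X,float)+np.array(c['t']);return np.array([c['fx']*p[0]/p[2]+c['cx'],c['fy']*p[1]/p[2]+c['cy']])
def crop(c,x0,y0,x1,y1,k,fn):
    im=cv2.resize(c['frame'][y0:y1,x0:x1,::-1],None,fx=k,fy=k,interpolation=cv2.INTER_CUBIC)
    im=np.clip(im.astype(float)*1.6,0,255).astype('uint8');cv2.imwrite(fn,im)
E
python3 - <<'E'
from h import *
T=load('top0');S=load('scene0')
crop(T,165,170,275,300,4.6,'pics/rt.png');crop(S,355,125,425,215,6.5,'pics/rs.png')
for n,c in(('top',T),('scene',S)):
    f=c['frame'].astype(int);hsv=cv2.cvtColor(c['frame'],cv2.COLOR_RGB2HSV)
    m=((hsv[...,0]<18)&(hsv[...,1]>110)&(hsv[...,2]>40)).astype('uint8')
    k,l,st,ce=cv2.connectedComponentsWithStats(m)
    for i in range(1,k):
        if st[i,4]>60:
            p=np.argwhere(l==i)[:,::-1].astype(np.float32);r=cv2.minAreaRect(p)
            print(n,st[i],ce[i].round(1),r)
            mu=p.mean(0);w,v=np.linalg.eigh(np.cov((p-mu).T));d=v[:,1];q=(p-mu)@d
            e=[mu+d*q.min(),mu+d*q.max()]
            print([onz(c,x,14).round(1) for x in e],onz(c,mu,14).round(1))
E
```

```text
top [298 103  40  40 893] [318.3 125.8] ((317.5, 122.5), (39.0, 39.0), 90.0)
[array([811.9, -36.3,  14. ]), array([752.5,  37. ,  14. ])] [780.3   2.7  14. ]
top [410 210  29  59 634] [423.8 239.3] ((423.72576904296875, 239.3425750732422), (60.87520217895508, 10.813358306884766), 69.14553833007812)
[array([ 582.1, -205.5,   14. ]), array([ 457.4, -246.5,   14. ])] [ 519.2 -226.2   14. ]
scene [384  20  33  20 258] [399.1  29.2] ((399.5199890136719, 29.14000701904297), (16.263456344604492, 33.2340202331543), 81.8698959350586)
[array([-326.6,  716.9,   14. ]), array([-300.2,  546.3,   14. ])] [-313.1  629.6   14. ]
scene [292  34  20  18 180] [301.9  42. ] ((301.5, 42.5), (17.0, 19.0), 90.0)
[array([-306.2,  221.1,   14. ]), array([-340.2,  143.1,   14. ])] [-322.5  183.7   14. ]
scene [  0  59  24  13 233] [10.8 65.2] ((11.015385627746582, 65.12308502197266), (10.17084789276123, 23.318531036376953), 82.87498474121094)
[array([-478.7, -938.5,   14. ]), array([ -475.1, -1022.1,    14. ])] [-476.9 -981.1   14. ]
scene [216 187  27  34 321] [228.2 203.2] ((228.02349853515625, 203.0335693359375), (37.275054931640625, 9.011550903320312), 55.00798034667969)
[array([ 453.1, -249.2,   14. ]), array([ 577.7, -207.7,   14. ])] [ 518.7 -227.4   14. ]
scene [ 324  226   39   48 1450] [342.7 248.3] ((343.0, 249.5), (47.0, 38.0), 90.0)
[array([675.8,  40.1,  14. ]), array([801.5,  -8.3,  14. ])] [738.7  15.8  14. ]
```

View pics/rt.png

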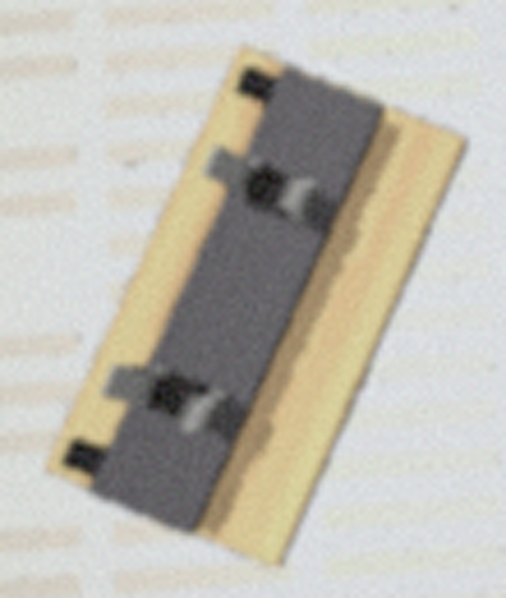

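View pics/rs.png

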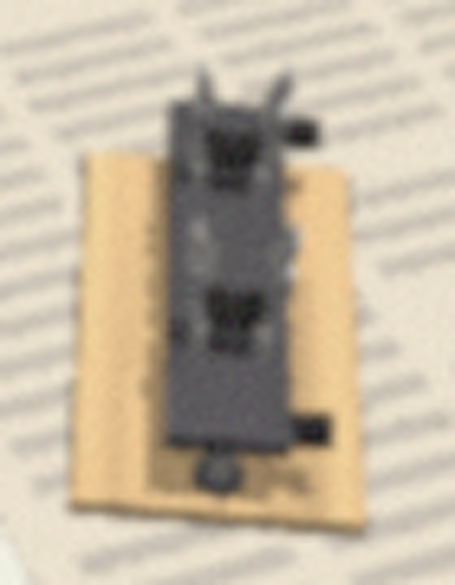

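Run:
```python
from h import *
T=load('top0');S=load('scene0')
t=lambda a:np.array(a)/4.6+[165,170]-.4
s=lambda a:np.array(a)/6.5+[355,125]-.4
bt=[(245,45),(467,140),(282,565),(48,470)]; bs=[(360,520),(75,505),(85,155),(345,172)]
P=np.array([onz(T,t(a),10) for a in bt]);Q=np.array([onz(S,s(a),10) for a in bs])
for n,X in(('T',P),('S',Q)):
    print(n,X.round(0)[:,:2].tolist(),X.mean(0).round(1),[np.linalg.norm(X[i]-X[(i+1)%4]).round() for i in range(4)])
    print(np.arctan2(*(X[0]-X[3])[1::-1]),np.arctan2(*(X[1]-X[2])[1::-1]))
at=[(285,65),(383,108),(197,530),(95,490)];as_=[(290,440),(168,440),(170,105),(283,105)]
for a,b in zip(at,as_):print(tri(T,t(a),S,s(b)))
# finger/saddle centers
for h in(50,70,90):
    X=np.array([onz(T,t(a),h) for a in at]);print(h,X.mean(0),[np.linalg.norm(X[i]-X[(i+1)%4]).round(1) for i in range(4)])
```

```text
T [[657.0, 229.0], [609.0, 120.0], [410.0, 204.0], [455.0, 314.0]] [532.7 216.8  10. ] [np.float64(118.0), np.float64(216.0), np.float64(119.0), np.float64(220.0)]
-0.39854611979484283 -0.3964546591508816
S [[655.0, 228.0], [615.0, 122.0], [412.0, 204.0], [457.0, 314.0]] [534.7 216.8  10. ] [np.float64(114.0), np.float64(219.0), np.float64(119.0), np.float64(215.0)]
-0.407811177414249 -0.3830214081389232
(array([638.68353313, 199.58502264,  49.21757458]), np.float64(1.019266505606022))
(array([619.61288049, 155.98892505,  42.75725629]), np.float64(0.7128187355803541))
(array([428.90500016, 234.41824414,  45.50329324]), np.float64(0.7684298275092079))
(array([447.21152559, 280.05326576,  48.76816246]), np.float64(2.363970794908958))
50 [533.24444243 216.3875019   50.        ] [np.float64(49.9), np.float64(204.7), np.float64(49.0), np.float64(207.2)]
70 [531.89130107 211.33690152  70.        ] [np.float64(48.6), np.float64(199.4), np.float64(47.7), np.float64(201.8)]
90 [530.53815972 206.28630114  90.        ] [np.float64(47.3), np.float64(194.0), np.float64(46.5), np.float64(196.4)]
```

Run:
```python
from h import *
T=load('top0');S=load('scene0')
crop(T,365,130,450,280,4,'pics/tt.png');crop(S,205,175,290,280,6,'pics/ts.png')
```

```text
(no output)
```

View pics/tt.png

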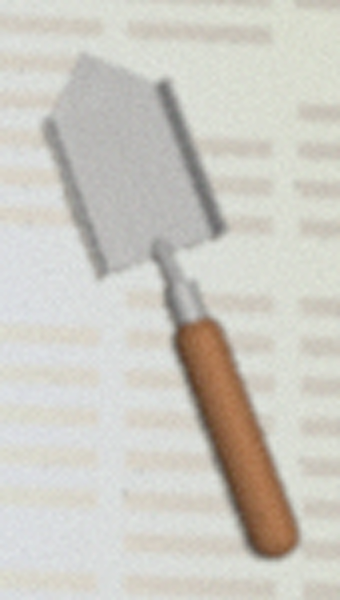

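View pics/ts.png

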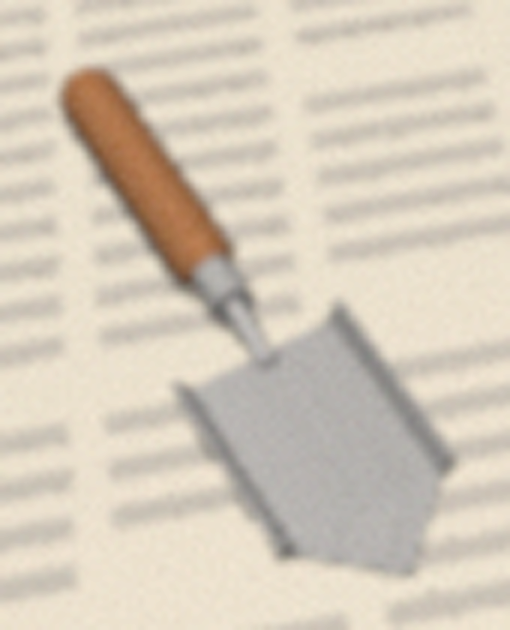

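Request:
{"method": "arm_command", "body": {
  "deltas": [
    [[0,0.3,-0.35,0,0.15],[0,0.3,-0.35,0,0.15],[0,0.3,-0.35,0,0.15],[0,0.3,-0.35,0,0.15],[0,0.3,-0.35,0,0.15],[0,0.25,-0.35,0,0],[0,0.2,-0.35,0,0],[0,0.2,-0.35,0,0],[0,0.2,-0.35,0,0],[0,0.1,-0.35,0,0],[0,0.1,-0.35,0,0],[0,0,-0.35,0,0]]
  ]
}}

```text
t: 1.1
eef_pos: [415.7, 191.4, 189.7]
tcp_rot: [-3.139, -0.003, -2.831]
ft_force: [-0.0, -0.0, -1.1]
opening: 0.997
```

Run:
```python
from h import *
T=load('top0');S=load('scene0')
tp=[onz(T,(385.5,143),1),onz(S,(273.4,270.6),1)]
fr=[onz(T,(414.2,210.2),14),onz(S,(205+212/6,175+262/6),14)]
bu=[onz(T,(433.5,269),14),onz(S,(205+78/6,175+78/6),14)]
for a,b,c in zip(tp,fr,bu):
    print(a.round(),b.round(),c.round(),np.linalg.norm(b-c),np.arctan2(*(a-c)[1::-1]),np.arctan2(*(b-c)[1::-1]))
    d=(a-c);d[2]=0;d/=np.linalg.norm(d);print(a-235*d,(b+c)/2,c+70*d)
```

```text
[ 743. -153.    1.] [ 584. -208.   14.] [ 455. -244.   14.] 133.6199184174686 0.3051931896307643 0.269245467296554
[ 518.66074936 -223.73892359    1.        ] [ 519.17695015 -226.09378628   14.        ] [ 521.53925268 -222.83209263   14.        ]
[ 744. -153.    1.] [ 580. -204.   14.] [ 455. -248.   14.] 132.82533943038825 0.3176799485514222 0.33651949329437486
[ 520.90341833 -225.94047368    1.        ] [ 517.36135025 -225.78815414   14.        ] [ 521.1711771  -225.85243017   14.        ]
```

Request:
{"method": "arm_command", "body": {
  "deltas": [
    [[0,0.09,-0.35,0,0],[0,0.09,-0.35,0,0],[0,0.09,-0.35,0,0],[0,0.09,-0.35,0,0],[0,0.09,-0.35,0,0],[0,0.09,-0.35,0,0],[0,0.09,-0.35,0,0],[0,0.09,-0.35,0,0],[0,0.09,-0.35,0,0],[0,0.09,-0.35,0,0],[0,0.09,-0.35,0,0],[0,0.09,-0.3,0,0]]
  ]
}}

```text
t: 2.1
eef_pos: [521.7, -246.9, 188.5]
tcp_rot: [-3.141, -0.006, -2.833]
ft_force: [0.4, 0.5, -0.2]
opening: 1.002
```

Request:
{"method": "arm_command", "body": {
  "deltas": [
    [[0,0,0,0,0]]
  ]
}}

```text
t: 2.18
eef_pos: [522.6, -251.8, 187.9]
tcp_rot: [-3.14, -0.006, -2.836]
ft_force: [-0.5, 0.9, -0.1]
opening: 0.998
```

Request:
{"method": "arm_command", "body": {
  "deltas": [
    [[0,-0.02,0.2,-0.2,0],[0,0,0.05,-0.3,0],[0,0,0,-0.3,0],[0,0,0,-0.3,0],[0,0,0,-0.25,0],[0,0,0,-0.1,0],[0,0,0,0,0]]
  ]
}}

```text
t: 2.77
eef_pos: [519.0, -226.4, 36.5]
tcp_rot: [-3.14, -0.005, -2.841]
ft_force: [0.0, 0.2, -0.3]
opening: 0.998
```

Request:
{"method": "arm_command", "body": {
  "deltas": [
    [[0,0.01,0,-0.15,0.015],[0,0.0,0.01,-0.12,0],[0,0,0,-0.04,0],[0,0,0,0,0]]
  ]
}}

```text
t: 3.1
eef_pos: [520.1, -224.5, 5.1]
tcp_rot: [-3.14, -0.006, -2.829]
ft_force: [0.3, 1.0, 0.1]
opening: 0.999
```

Run:
```python
from cell import env
import pickle
from h import *
for n in('scene','top'):
    c=env.read_camera(n);pickle.dump(c,open(f'{n}1.pkl','wb'))
crop(load('top1'),350,110,480,300,3,'pics/t1.png');crop(load('scene1'),180,130,300,290,4,'pics/s1.png')
a=cv2.imread('pics/t1.png');b=cv2.imread('pics/s1.png');h=570
cv2.imwrite('pics/c1.png',np.hstack([a[:h],b[:h]])[:, :800])
s=env.state();print(s['eef_pos'],s['tcp_rot'],s['ft_force'])
```

```text
[ 520.42022604 -224.71052893    5.92382423] [-3.13905087 -0.00478426 -2.82855126] [-0.7931973  -0.58802839  0.45281088]
```

View pics/c1.png

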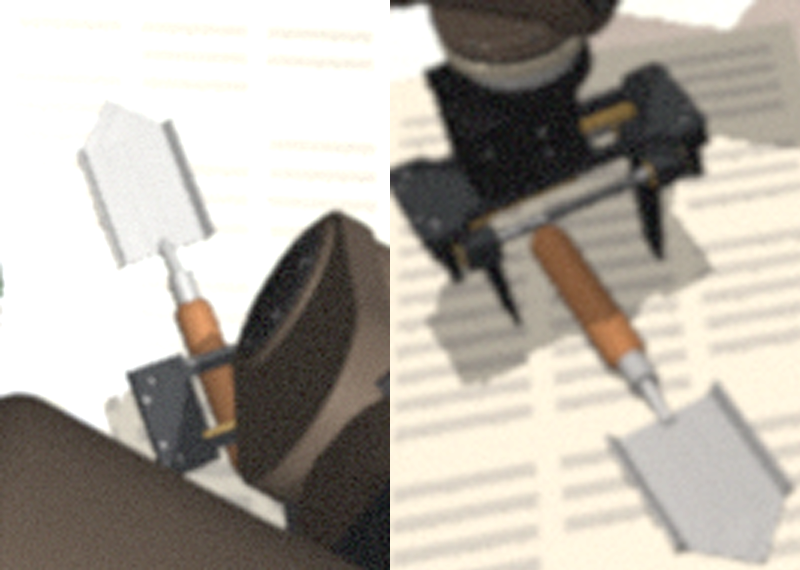

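The two views show the fingers either side of the handle at mid-length, so I'll close.

Request:
{"method": "arm_command", "body": {
  "deltas": [
    [[1,0,0,0,0],[1,0,0,0,0],[1,0,0,0,0],[1,0,0,0,0],[1,0,0,0,0],[1,0,0,0,0],[1,0,0,0,0],[1,0,0,0,0]]
  ]
}}

```text
t: 3.87
eef_pos: [521.8, -225.6, 9.3]
tcp_rot: [-3.135, -0.001, -2.829]
ft_force: [-0.7, -0.0, 0.3]
opening: 0.497
```

Request:
{"method": "arm_command", "body": {
  "deltas": [
    [[1,0,0,0,0],[1,0,0,0,0],[1,0,0,0,0],[1,0,0,0,0]]
  ]
}}

```text
t: 4.2
eef_pos: [521.7, -225.6, 9.2]
tcp_rot: [-3.135, -0.002, -2.829]
ft_force: [0.7, 0.0, 0.7]
opening: 0.216
```

Request:
{"method": "arm_command", "body": {
  "deltas": [
    [[1,0,0,0,0],[1,0,0,0,0]]
  ]
}}

```text
t: 4.37
eef_pos: [521.6, -225.5, 9.1]
tcp_rot: [-3.136, -0.002, -2.829]
ft_force: [0.0, -1.0, -0.3]
opening: 0.074
```

Run:
```python
from cell import env
import pickle
from h import *
for n in('scene','top'):
    c=env.read_camera(n);pickle.dump(c,open(f'{n}2.pkl','wb'))
crop(load('top2'),350,110,480,300,3,'pics/t2.png');crop(load('scene2'),180,130,300,290,4,'pics/s2.png')
a=cv2.imread('pics/t2.png');b=cv2.imread('pics/s2.png');h=570
cv2.imwrite('pics/c2.png',np.hstack([a[:h],b[:h]])[:, :800])
s=env.state();print(s['eef_pos'],s['tcp_rot'],s['ft_force'],s['opening'])
```

```text
[ 521.68193577 -225.55407401    9.16666723] [-3.13543916e+00 -1.55327553e-03 -2.82914734e+00] [ 0.51609726  1.27227728 -0.72120109] 0.020146307082579636
```

View pics/c2.png

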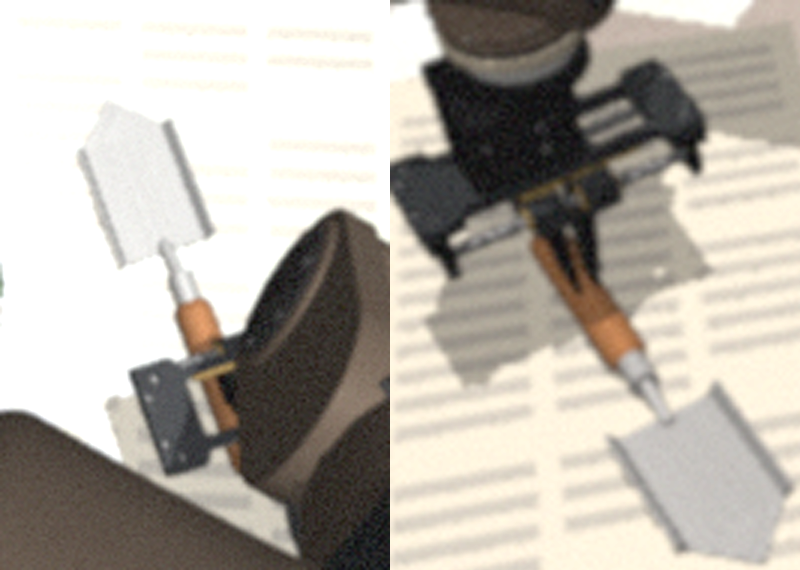

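Run:
```python
from h import *
S=load('scene2')
crop(S,205,165,260,225,10,'pics/s2z.png')
for z in (9,28,0): print(z,(proj(S,[521.7,-225.5,z])-[205,165])*10)
```

```text
9 [244.04894822 401.77853474]
28 [230.37289953 353.38093799]
0 [250.39350728 424.23102945]
```

View pics/s2z.png

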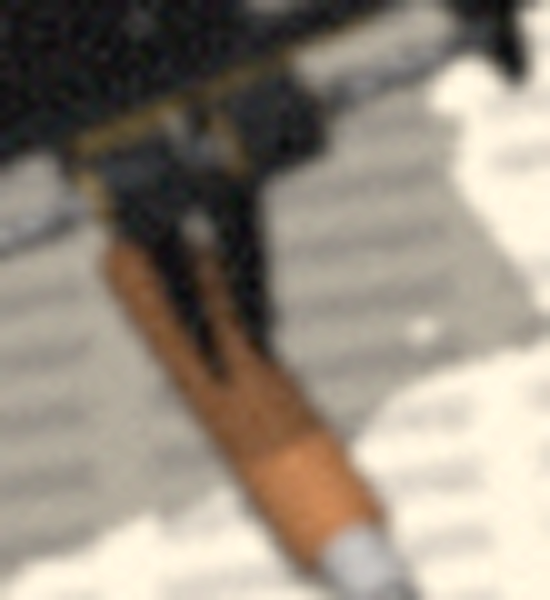

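Run:
```python
from h import *
S=load('scene1');k=9
crop(S,200,165,265,230,k,'pics/s1z.png')
im=cv2.imread('pics/s1z.png')
p=np.array([520.4,-224.7]);yaw=-2.8285;y=np.array([np.sin(yaw),-np.cos(yaw)])
for sg in(1,-1):
  for d in(47.5,59.5):
    for z,col in((6,(0,0,255)),(22,(0,255,0))):
        q=(proj(S,[*(p+sg*d*y),z])-[200,165])*k+k/2
        cv2.circle(im,tuple(int(v) for v in q),3,col,-1)
cv2.imwrite('pics/s1z.png',im)
```

```text
(no output)
```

View pics/s1z.png

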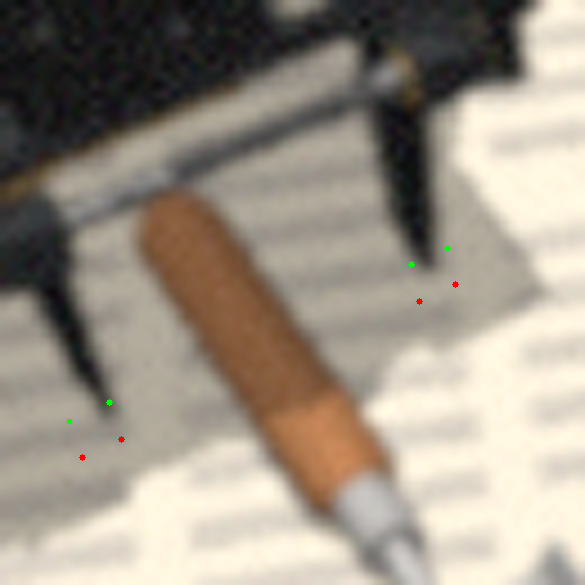

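The grip missed. The closed fingers are pinched over the top of the handle at (215–260, 370), about 12 mm higher than the TCP reading says. I'll rise, open, and find the true height by touching the table gently.

Request:
{"method": "arm_command", "body": {
  "deltas": [
    [[1,0,0,0.2,0],[1,0,0,0.2,0],[0,0,0,0,0],[0,0,0,0,0],[0,0,0,0,0],[0,0,0,0,0],[0,0,0,0,0],[0,0,0,0,0],[0,0,0,0,0],[0,0,0,0,0],[0,0,0,0,0],[0,0,0,0,0]]
  ]
}}

```text
t: 5.47
eef_pos: [519.9, -224.6, 46.2]
tcp_rot: [-3.14, -0.006, -2.829]
ft_force: [0.2, -0.3, 0.2]
opening: 0.649
```

Run:
```python
from cell import env
import pickle
from h import *
for n in('scene','top'):
    c=env.read_camera(n);pickle.dump(c,open(f'{n}3.pkl','wb'))
s=env.state();print(s['joints'],s['eef_pos'],s['tcp_rot'],s['ft_force'],s['opening'])
crop(load('scene3'),195,150,270,225,8,'pics/s3.png')
S=load('scene3')
print((proj(S,s['eef_pos'])-[195,150])*8)
```

```text
[-0.52166507  0.60033507  1.8407097  -0.0081191   0.7034526  -2.39861165] [ 519.88184237 -224.57780296   46.24628413] [-3.14020315 -0.00583047 -2.82924707] [-0.16083873 -0.14819395 -0.44541083] 0.7346751850279006
[255.74617306 359.87072498]
```

View pics/s3.png

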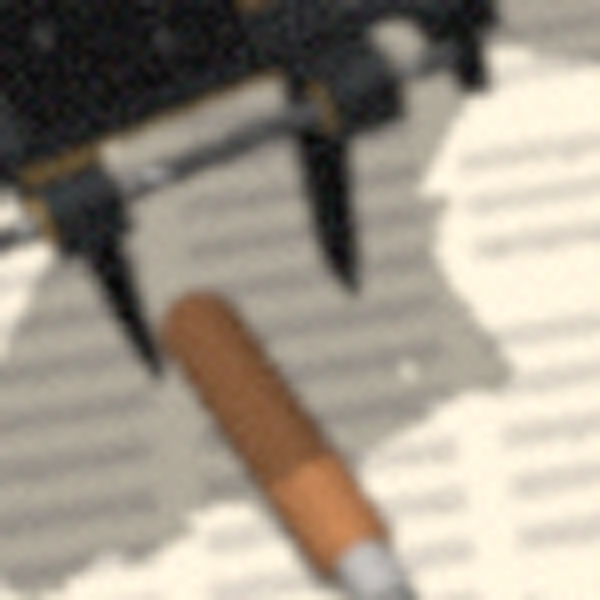

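Request:
{"method": "arm_command", "body": {
  "deltas": [
    [[0,0,0,0,0],[0,0,0,0,0],[0,0,0,0,0],[0,0,0,0,0],[0,0,0,-0.15,0],[0,0,0,-0.13,0],[0,0,0,-0.06,0],[0,0,0,-0.03,0],[0,0,0,0,0]]
  ]
}}

```text
t: 6.32
eef_pos: [520.6, -224.9, 9.0]
tcp_rot: [-3.138, -0.004, -2.829]
ft_force: [0.1, 0.2, 0.6]
opening: 1.003
```

Request:
{"method": "arm_command", "body": {
  "deltas": [
    [[0,0,0,-0.03,0],[0,0,0,0,0]]
  ]
}}

```text
t: 6.48
eef_pos: [520.8, -225.1, 6.3]
tcp_rot: [-3.138, -0.004, -2.829]
ft_force: [0.3, 1.1, -0.3]
opening: 0.998
```

Request:
{"method": "arm_command", "body": {
  "deltas": [
    [[0,0,0,-0.03,0],[0,0,0,0,0]]
  ]
}}

```text
t: 6.65
eef_pos: [521.1, -225.2, 3.7]
tcp_rot: [-3.137, -0.003, -2.829]
ft_force: [0.2, 0.1, -0.5]
opening: 1.0
```

Request:
{"method": "arm_command", "body": {
  "deltas": [
    [[0,0,0,-0.03,0],[0,0,0,0,0]]
  ]
}}

```text
t: 6.82
eef_pos: [521.3, -225.4, 0.9]
tcp_rot: [-3.137, -0.003, -2.829]
ft_force: [-0.5, 0.3, -0.3]
opening: 1.0
```

Request:
{"method": "arm_command", "body": {
  "deltas": [
    [[0,0,0,-0.03,0],[0,0,0,0,0]]
  ]
}}

```text
t: 6.98
eef_pos: [521.4, -225.4, -2.2]
tcp_rot: [-3.136, -0.002, -2.829]
ft_force: [0.4, 0.2, -0.7]
opening: 1.0
```

Request:
{"method": "arm_command", "body": {
  "deltas": [
    [[0,0,0,-0.03,0],[0,0,0,0,0]]
  ]
}}

```text
t: 7.15
eef_pos: [521.4, -225.4, -5.6]
tcp_rot: [-3.136, -0.002, -2.829]
ft_force: [-0.6, 0.2, 0.2]
opening: 1.0
```

Request:
{"method": "arm_command", "body": {
  "deltas": [
    [[0,0,0,-0.03,0],[0,0,0,0,0]]
  ]
}}

```text
t: 7.32
eef_pos: [521.4, -225.4, -8.9]
tcp_rot: [-3.136, -0.002, -2.829]
ft_force: [-0.7, 0.2, -0.6]
opening: 0.995
```

Run:
```python
from cell import env
import pickle
from h import *
c=env.read_camera('scene');pickle.dump(c,open('scene4.pkl','wb'))
s=env.state();print(s['joints'],s['eef_pos'],s['tcp_rot'],s['ft_force'],s['tau'])
crop(c,195,160,270,235,8,'pics/s4.png')
print((proj(c,s['eef_pos'])-[195,160])*8)
```

```text
[-0.52157303  0.68742934  1.8680987  -0.00952009  0.58364751 -2.39685469] [ 521.49397208 -225.4425826    -8.68713457] [-3.13626203e+00 -2.24734832e-03 -2.82917552e+00] [ 0.54821949  0.09485074 -0.63851509] [-7.41973578e-03 -6.16191530e+01 -1.41622353e+01 -5.61096158e-02
 -2.52550776e-02  9.55480318e-04]
[285.24940444 396.01079557]
```

View pics/s4.png

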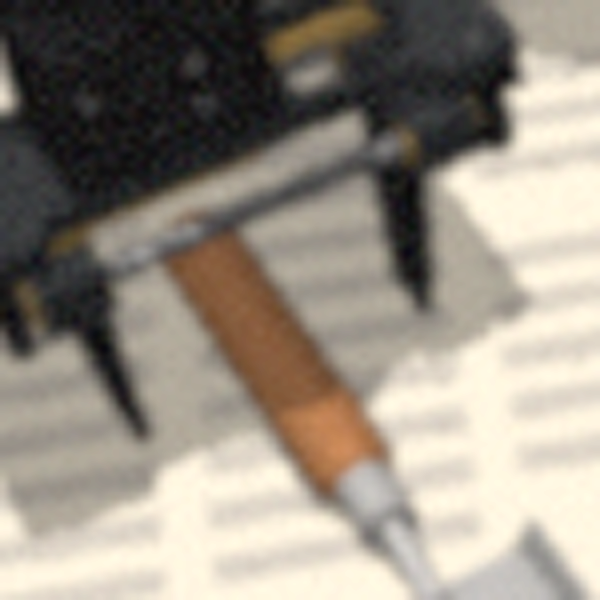

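The offset holds: the fingertips read −8.7 mm but sit about 3–4 mm above the table. I'll close here.

Request:
{"method": "arm_command", "body": {
  "deltas": [
    [[1,0,0,0,0],[1,0,0,0,0],[1,0,0,0,0],[1,0,0,0,0],[1,0,0,0,0],[1,0,0,0,0],[1,0,0,0,0],[1,0,0,0,0],[1,0,0,0,0],[1,0,0,0,0],[1,0,0,0,0],[1,0,0,0,0]]
  ]
}}

```text
t: 8.37
eef_pos: [521.7, -225.6, -8.3]
tcp_rot: [-3.136, -0.002, -2.829]
ft_force: [-0.4, -0.1, 0.7]
opening: 0.289
```

Request:
{"method": "arm_command", "body": {
  "deltas": [
    [[1,0,0,0,0],[1,0,0,0,0]]
  ]
}}

```text
t: 8.53
eef_pos: [521.7, -225.6, -8.3]
tcp_rot: [-3.136, -0.002, -2.829]
ft_force: [0.4, -0.4, 0.9]
opening: 0.287
```

Request:
{"method": "arm_command", "body": {
  "deltas": [
    [[1,0,0,0.1,0],[1,0,0,0.2,0],[1,0,0,0.2,0],[1,0,0,0.3,0],[1,0,0,0.3,0],[1,0,0,0.3,0],[1,0,0,0.2,0],[1,0,0,0.1,0],[1,0,0,0,0],[1,0,0,0,0]]
  ]
}}

```text
t: 9.37
eef_pos: [518.1, -223.5, 173.6]
tcp_rot: [-3.139, -0.005, -2.829]
ft_force: [0.9, 0.0, -1.5]
opening: 0.289
```

Run:
```python
from cell import env
import pickle
from h import *
for n in('scene','top'):
    c=env.read_camera(n);pickle.dump(c,open(f'{n}5.pkl','wb'))
s=env.state();print(s['eef_pos'],s['tcp_rot'],s['ft_force'],s['opening'],s['moment'])
a=load('scene5');b=load('top5')
crop(a,180,60,380,280,2.5,'pics/a.png');crop(b,300,60,420,280,2.5,'pics/b.png')
cv2.imwrite('pics/c5.png',np.hstack([cv2.imread('pics/a.png'),cv2.imread('pics/b.png')]))
```

```text
[ 517.91958992 -223.42666095  172.56589329] [-3.1397664  -0.00552397 -2.82917813] [ 0.72842701 -0.13975129 -0.97609773] 0.2890937910223201 [0.06638511 0.079817   0.07459672]
```

View pics/c5.png

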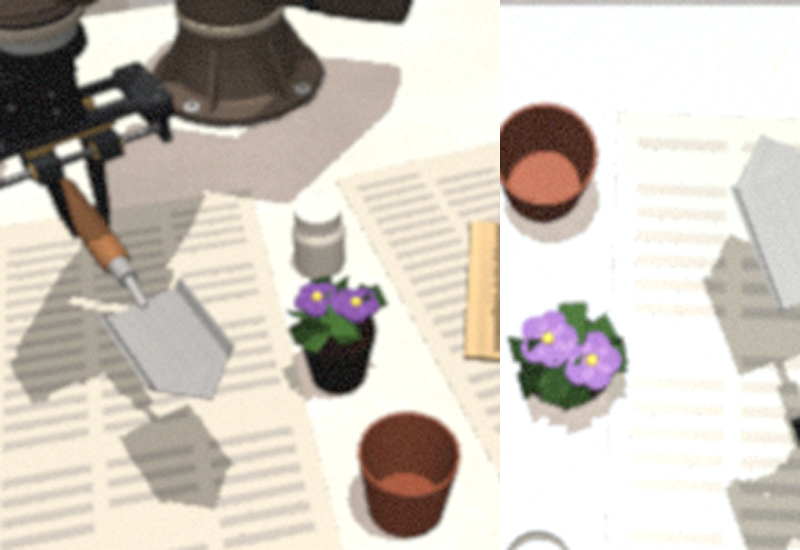

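Request:
{"method": "arm_command", "body": {
  "deltas": [
    [[1,0,0.1,0,0],[1,0,0.2,0,-0.05],[1,0,0.3,0,-0.1],[1,0,0.3,0,-0.1],[1,0,0.3,0,-0.1],[1,0,0.3,0,-0.1],[1,0,0.3,0,-0.1],[1,0,0.3,0,-0.1],[1,0,0.3,0,-0.1],[1,0.05,0.3,0,-0.1],[1,0.05,0.3,0,-0.05],[1,0.05,0.3,0,0]]
  ]
}}

```text
t: 10.47
eef_pos: [522.5, 123.2, 159.2]
tcp_rot: [-3.142, -0.029, 2.702]
ft_force: [1.4, 0.5, -2.6]
opening: 0.285
```

Request:
{"method": "arm_command", "body": {
  "deltas": [
    [[1,0,0.3,0,0],[1,0,0.2,0,0],[1,0,0.1,0,0],[1,0,0,0,0],[1,0,0,0,0]]
  ]
}}

```text
t: 10.88
eef_pos: [518.2, 193.0, 154.0]
tcp_rot: [-3.137, -0.037, 2.708]
ft_force: [0.7, -0.2, -1.5]
opening: 0.289
```

Request:
{"method": "arm_command", "body": {
  "deltas": [
    [[1,0.1,0.15,0.1,0.03],[1,0.06,0.08,0.05,0.02],[1,0,0,0,0],[1,0,0,0,0]]
  ]
}}

```text
t: 11.22
eef_pos: [534.0, 212.7, 168.0]
tcp_rot: [-3.134, -0.04, 2.746]
ft_force: [-0.8, 0.5, -1.4]
opening: 0.289
```

```bash
cat > look.py <<'E'
import sys
from cell import env
import pickle
from h import *
i=sys.argv[1]
for n in('scene','top'):
    c=env.read_camera(n);pickle.dump(c,open(f'{n}{i}.pkl','wb'))
s=env.state();print(s['t'],s['eef_pos'],s['tcp_rot'],s['ft_force'],s['opening'],s['moment'])
a=load('scene'+i);b=load('top'+i)
crop(a,320,60,480,280,2.5,'pics/a.png');crop(b,130,60,290,280,2.5,'pics/b.png')
cv2.imwrite(f'pics/c{i}.png',np.hstack([cv2.imread('pics/a.png'),cv2.imread('pics/b.png')]))
E
python3 look.py 6
```

```text
11.3167 [533.75077346 212.55818492 167.86085025] [-3.13354944 -0.03983354  2.74535109] [ 0.16879252 -0.23256994 -1.77103191] 0.28640466067379344 [-0.03599371  0.02542374 -0.05779377]
```

View pics/c6.png

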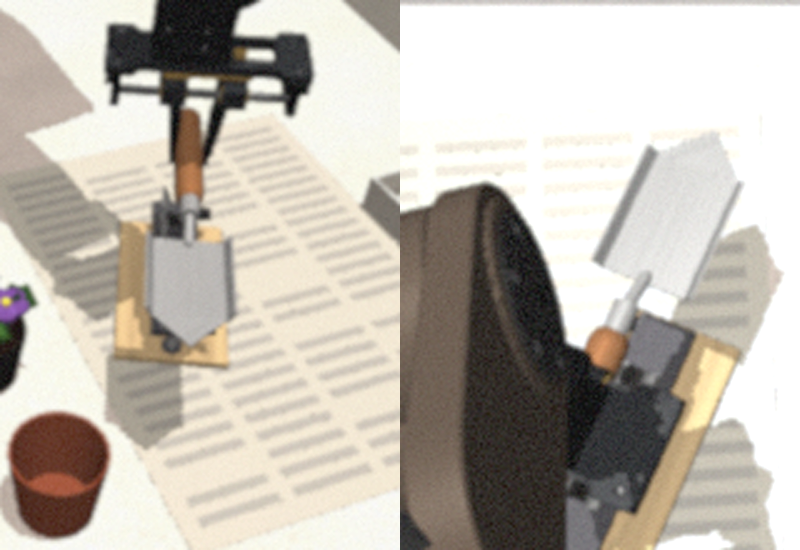

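Run:
```python
from h import *
crop(load('scene6'),365,95,425,205,5.4,'pics/a.png');crop(load('top6'),200,108,285,218,5.4,'pics/b.png')
cv2.imwrite('pics/c6z.png',np.hstack([cv2.imread('pics/a.png'),cv2.imread('pics/b.png')]))
```

```text
(no output)
```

View pics/c6z.png

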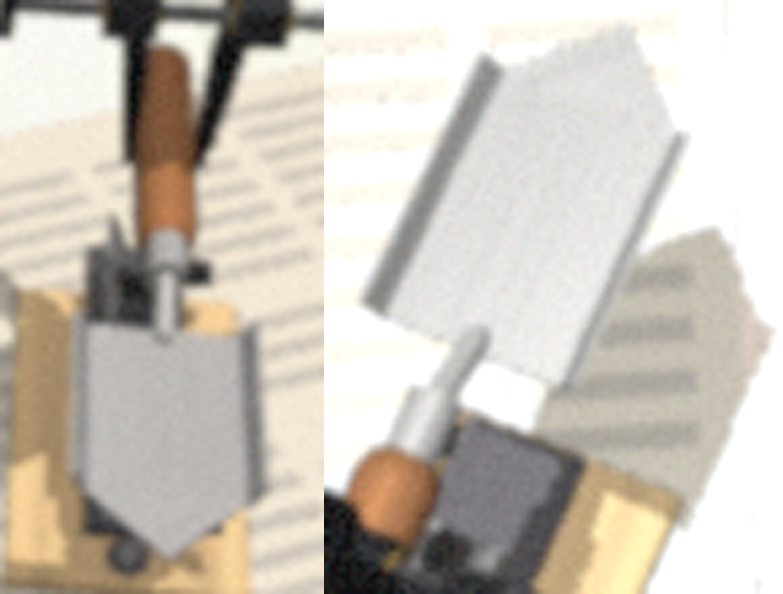

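Run:
```python
from h import *
T=load('top6');S=load('scene6')
s=lambda a:np.array(a)/5.4+[365,95]-.4
t=lambda a:np.array(a)/5.4+[200,108]-.4
F={'tip':((168,555),(308,28)),'neck':((168,337),(158,330)),'joint':((165,235),(91,455))}
P={k:tri(S,s(a),T,t(b)) for k,(a,b) in F.items()}
for k,v in P.items():print(k,v[0].round(1),round(v[1],1))
d=P['tip'][0]-P['neck'][0];print(np.linalg.norm(d),'yaw',np.arctan2(d[1],d[0]),'pitch',np.arctan2(d[2],np.hypot(d[0],d[1])))
# butt in scene
print('TCP proj', proj(S,[533.8,212.6,180]))
o,dd=ray(S,s((167,48)));print('butt ray @z190',onz(S,s((167,55)),190),onz(S,s((167,55)),185))
c=P['tip'][0];u=d/np.linalg.norm(d);print('mid est',c-235*u+np.array([0,0,13]))
```

```text
tip [748.7 121.9 168.7] 2.5
neck [640.3 168.4 177.1] 2.4
joint [595.4 184.6 193.5] 1.9
118.18776439053794 yaw -0.4053604819889494 pitch -0.07091698405205078
TCP proj [394.40310623 125.46995166]
butt ray @z190 [465.14535167 244.2938088  190.        ] [458.42226346 247.9891604  185.        ]
mid est [533.25973778 214.34183859 198.3443229 ]
```

Request:
{"method": "arm_command", "body": {
  "deltas": [
    [[1,0,-0.2,0.1,0],[1,0,-0.2,0.1,0],[1,0,-0.2,0,0],[1,0,0,0,0],[1,0,0,0,0]]
  ]
}}

```text
t: 11.73
eef_pos: [531.5, 147.4, 186.9]
tcp_rot: [-3.131, -0.042, 2.742]
ft_force: [0.4, 0.0, -2.2]
opening: 0.286
```

Run:
```python
from cell import env
s=env.state();print(s['t'],s['joints'],s['eef_pos'],s['tcp_rot'])
```

```text
11.7333 [ 0.14366303  0.41077861  1.72160411  0.01521769  1.05083239 -1.03543783] [531.45950531 147.37185211 186.94658202] [-3.13140878 -0.04241384  2.74184531]
```

Request:
{"method": "arm_command", "body": {
  "deltas": [
    [[1,0,0,0,0.1],[1,0,0,0,0.1],[1,0,0,0,0.1],[1,0,0,0,0.1],[1,0,0,0,0]]
  ]
}}

```text
t: 12.15
eef_pos: [530.1, 147.5, 185.6]
tcp_rot: [-3.131, -0.045, 3.067]
ft_force: [0.1, 0.3, -0.8]
opening: 0.289
```

Request:
{"method": "arm_command", "body": {
  "deltas": [
    [[1,-0.2,0,0,0],[1,-0.2,0,0,0],[1,-0.2,0,0,0],[1,0,0,0,0]]
  ]
}}

```text
t: 12.48
eef_pos: [467.3, 148.5, 183.9]
tcp_rot: [-3.131, -0.047, 3.056]
ft_force: [0.4, 0.8, -0.9]
opening: 0.286
```

Request:
{"method": "arm_command", "body": {
  "deltas": [
    [[1,0.2,0,0,0],[1,0.2,0,0,0],[1,0.2,0,0,0],[1,0,0,0,0]]
  ]
}}

```text
t: 12.82
eef_pos: [528.4, 149.8, 184.5]
tcp_rot: [-3.131, -0.046, 3.047]
ft_force: [-0.4, -0.2, -1.8]
opening: 0.286
```

Request:
{"method": "arm_command", "body": {
  "deltas": [
    [[1,0,-0.3,0,0.1],[1,0,-0.3,0,0.1],[1,0,-0.3,0,0.1],[1,0,-0.3,0,0.1],[1,0,-0.3,0,0],[1,0,0,0,0],[1,0,0,0,0]]
  ]
}}

```text
t: 13.4
eef_pos: [528.1, -4.0, 182.3]
tcp_rot: [-3.132, -0.048, -2.919]
ft_force: [0.8, 0.3, -2.5]
opening: 0.287
```

Run:
```python
from cell import env
s=env.state();print(s['t'],s['joints'],s['eef_pos'],s['tcp_rot'])
```

```text
13.4 [-0.11871227  0.38573676  1.77928227 -0.02945363  1.01877977 -1.8967443 ] [528.14973116  -4.0176355  182.25056681] [-3.13203606 -0.04798243 -2.9186105 ]
```

Request:
{"method": "arm_command", "body": {
  "deltas": [
    [[1,0,0.1,0,-0.08],[1,0,0.2,0,-0.08],[1,0,0.2,0,-0.08],[1,0,0.2,0,-0.08],[1,0,0.2,0,-0.08],[1,0,0.2,0,-0.08],[1,0,0.2,0,-0.08],[1,0,0.2,0,-0.08],[1,0,0.2,0,-0.08],[1,0,0.2,0,-0.04],[1,0,0.1,0,0],[1,0,0,0,0]]
  ]
}}

```text
t: 14.4
eef_pos: [523.8, 214.7, 180.8]
tcp_rot: [-3.132, -0.051, 2.723]
ft_force: [0.2, 0.3, -1.2]
opening: 0.288
```

Request:
{"method": "arm_command", "body": {
  "deltas": [
    [[1,0,0,0,0]]
  ]
}}

```text
t: 14.48
eef_pos: [523.4, 215.3, 180.6]
tcp_rot: [-3.132, -0.051, 2.725]
ft_force: [0.8, -0.9, -1.6]
opening: 0.286
```

Request:
{"method": "arm_command", "body": {
  "deltas": [
    [[1,0.12,0.02,-0.1,0.025],[1,0.0,0,-0.2,0],[1,0,0,-0.2,0],[1,0,0,-0.2,0],[1,0,0,-0.08,0],[1,0,0,0,0],[1,0,0,0,0]]
  ]
}}

```text
t: 15.07
eef_pos: [536.4, 212.9, 101.3]
tcp_rot: [-3.132, -0.049, 2.748]
ft_force: [0.0, 0.3, -2.2]
opening: 0.288
```

```bash
python3 look.py 7
python3 - <<'E'
from h import *
crop(load('scene7'),355,110,425,220,5.2,'pics/a.png');crop(load('top7'),175,118,255,228,5.2,'pics/b.png')
cv2.imwrite('pics/c7z.png',np.hstack([cv2.imread('pics/a.png'),cv2.imread('pics/b.png')]))
E
```

```text
15.1667 [536.77584486 213.18925617 101.91301763] [-3.13336287 -0.04809609  2.74773365] [ 0.05876073  0.98359078 -0.7779372 ] 0.2880693039498668 [-0.0558816  -0.03974199 -0.04478181]
```

View pics/c7z.png

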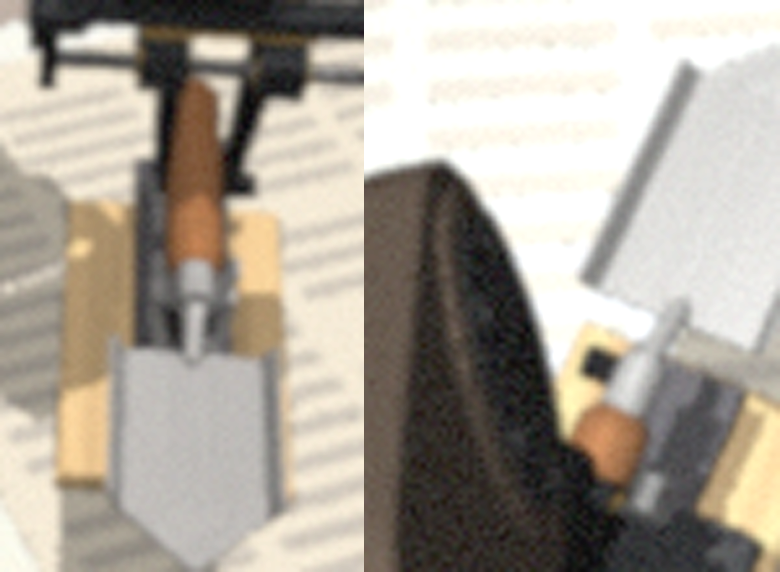

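Run:
```python
from h import *
crop(load('top7'),200,100,290,220,4.8,'pics/b.png')
```

```text
(no output)
```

View pics/b.png

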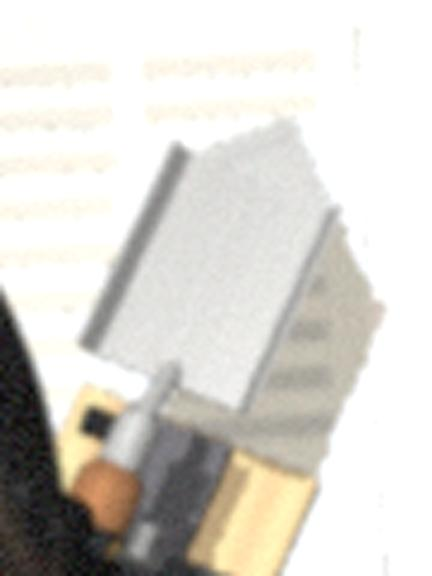

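Run:
```python
from h import *
T=load('top7');S=load('scene7')
s=lambda a:np.array(a)/5.2+[355,110]-.4
t=lambda a:np.array(a)/4.8+[200,100]-.4
F={'tip':((197,566),(290,117)),'neck':((195,362),(173,363)),'joint':((198,265),(125,464))}
P={k:tri(S,s(a),T,t(b)) for k,(a,b) in F.items()}
u=np.array([.9218,-.3876]);n=np.array([.3876,.9218]);c=np.array([533.6,216.7])
for k,v in P.items():print(k,v[0].round(1),round(v[1],1),'along',u@(v[0][:2]-c),'lat',n@(v[0][:2]-c))
```

```text
tip [751.6 123.8 102.5] 0.6 along 236.95894129972928 lat -1.1702705912254476
neck [643.5 168.9 109.1] 0.1 along 119.85147473939452 lat -1.4103658018362932
joint [599.3 185.2 126.5] 3.8 along 72.77382933735046 lat -3.6162299853388276
```

Request:
{"method": "arm_command", "body": {
  "deltas": [
    [[1,-0.01,0.025,-0.06,0],[1,0,0,-0.06,0],[1,0,0,-0.03,0],[1,0,0,0,0]]
  ]
}}

```text
t: 15.5
eef_pos: [536.9, 216.2, 88.4]
tcp_rot: [-3.136, -0.044, 2.748]
ft_force: [-0.1, -0.2, -2.1]
opening: 0.286
```

Request:
{"method": "arm_command", "body": {
  "deltas": [
    [[1,0,0,-0.025,0],[1,0,0,0,0]]
  ]
}}

```text
t: 15.67
eef_pos: [536.9, 216.3, 85.7]
tcp_rot: [-3.136, -0.044, 2.748]
ft_force: [0.3, -0.8, -1.2]
opening: 0.29
```

Request:
{"method": "arm_command", "body": {
  "deltas": [
    [[1,0,0,-0.025,0],[1,0,0,0,0]]
  ]
}}

```text
t: 15.83
eef_pos: [536.9, 216.4, 83.1]
tcp_rot: [-3.137, -0.044, 2.748]
ft_force: [0.5, -0.3, -0.8]
opening: 0.288
```

Request:
{"method": "arm_command", "body": {
  "deltas": [
    [[1,0,0,-0.025,0],[1,0,0,0,0]]
  ]
}}

```text
t: 16.0
eef_pos: [537.1, 216.4, 80.4]
tcp_rot: [-3.137, -0.044, 2.749]
ft_force: [0.8, -1.0, -1.0]
opening: 0.286
```

Request:
{"method": "arm_command", "body": {
  "deltas": [
    [[1,0,0,-0.025,0],[1,0,0,-0.025,0],[1,0,0,0,0]]
  ]
}}

```text
t: 16.25
eef_pos: [537.7, 216.7, 75.6]
tcp_rot: [-3.138, -0.042, 2.748]
ft_force: [-0.7, 1.2, 0.1]
opening: 0.287
```

Request:
{"method": "arm_command", "body": {
  "deltas": [
    [[1,0,0,-0.025,0],[1,0,0,0,0]]
  ]
}}

```text
t: 16.42
eef_pos: [538.2, 216.8, 73.4]
tcp_rot: [-3.139, -0.041, 2.748]
ft_force: [-0.1, -0.1, -2.0]
opening: 0.287
```

Request:
{"method": "arm_command", "body": {
  "deltas": [
    [[1,0,0,-0.025,0],[1,0,0,0,0]]
  ]
}}

```text
t: 16.58
eef_pos: [538.4, 216.8, 71.1]
tcp_rot: [-3.139, -0.041, 2.748]
ft_force: [-0.0, -0.4, -4.5]
opening: 0.288
```

Request:
{"method": "arm_command", "body": {
  "deltas": [
    [[1,0,0,-0.02,0],[1,0,0,0,0]]
  ]
}}

```text
t: 16.75
eef_pos: [538.6, 216.8, 69.1]
tcp_rot: [-3.139, -0.04, 2.748]
ft_force: [0.9, -0.2, -4.0]
opening: 0.292
```

```bash
python3 look.py 8
python3 - <<'E'
from h import *
crop(load('scene8'),355,115,425,215,5.2,'pics/a.png');crop(load('top8'),175,118,265,218,5.2,'pics/b.png')
cv2.imwrite('pics/c8z.png',np.hstack([cv2.imread('pics/a.png'),cv2.imread('pics/b.png')])[:,:800])
from cell import env
print([env.state()['ft_force'][2] for _ in range(3)])
E
```

```text
16.85 [538.5808202  216.77006808  69.12525384] [-3.13931077 -0.04038483  2.74827798] [ 0.04808178 -0.70634476 -2.92683747] 0.287759289726848 [-0.0636785  -0.12324018 -0.03840737]
[np.float64(-2.9268374665957144), np.float64(-2.9268374665957144), np.float64(-2.9268374665957144)]
```

View pics/c8z.png

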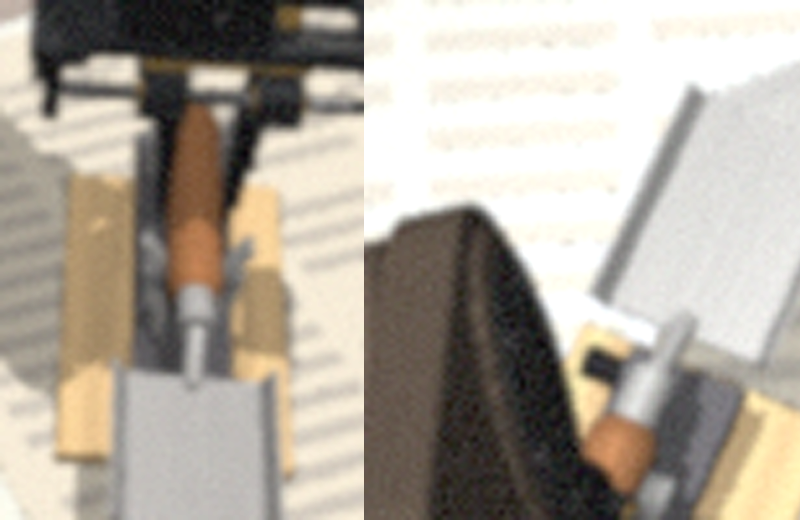

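Request:
{"method": "arm_command", "body": {
  "deltas": [
    [[1,0,0,-0.02,0],[1,0,0,0,0]]
  ]
}}

```text
t: 17.02
eef_pos: [538.7, 216.8, 67.2]
tcp_rot: [-3.14, -0.04, 2.748]
ft_force: [1.8, -1.2, -5.1]
opening: 0.288
```

Request:
{"method": "arm_command", "body": {
  "deltas": [
    [[1,0,0,-0.02,0],[1,0,0,0,0]]
  ]
}}

```text
t: 17.18
eef_pos: [538.8, 216.8, 65.1]
tcp_rot: [-3.14, -0.04, 2.748]
ft_force: [0.9, -0.6, -5.3]
opening: 0.291
```

Request:
{"method": "arm_command", "body": {
  "deltas": [
    [[1,0,0,-0.02,0]]
  ]
}}

```text
t: 17.27
eef_pos: [538.9, 216.8, 63.3]
tcp_rot: [-3.14, -0.04, 2.748]
ft_force: [-0.1, 0.2, 3.8]
opening: 0.288
```

Request:
{"method": "arm_command", "body": {
  "deltas": [
    [[1,0,0,-0.02,0]]
  ]
}}

```text
t: 17.35
eef_pos: [538.9, 216.8, 61.2]
tcp_rot: [-3.14, -0.04, 2.748]
ft_force: [-0.7, -0.2, 2.7]
opening: 0.289
```

Request:
{"method": "arm_command", "body": {
  "deltas": [
    [[1,0,0,-0.015,0]]
  ]
}}

```text
t: 17.43
eef_pos: [538.8, 216.8, 59.6]
tcp_rot: [-3.14, -0.04, 2.748]
ft_force: [-1.2, -2.1, 3.4]
opening: 0.288
```

Request:
{"method": "arm_command", "body": {
  "deltas": [
    [[1,0,0,-0.015,0]]
  ]
}}

```text
t: 17.52
eef_pos: [538.7, 216.8, 58.1]
tcp_rot: [-3.14, -0.04, 2.748]
ft_force: [-2.3, -0.4, 6.8]
opening: 0.285
```

Request:
{"method": "arm_command", "body": {
  "deltas": [
    [[1,0,0,-0.015,0]]
  ]
}}

```text
t: 17.6
eef_pos: [538.8, 216.8, 57.1]
tcp_rot: [-3.14, -0.04, 2.748]
ft_force: [-4.0, -1.8, 17.8]
opening: 0.288
```

```bash
python3 look.py 9
python3 - <<'E'
from h import *
crop(load('scene9'),355,115,425,215,5.2,'pics/a.png');crop(load('top9'),175,118,265,218,5.2,'pics/b.png')
cv2.imwrite('pics/c9z.png',np.hstack([cv2.imread('pics/a.png'),cv2.imread('pics/b.png')])[:,:800])
E
```

```text
17.7 [538.74829059 216.83014237  57.12581756] [-3.14001181 -0.03948855  2.74824658] [-2.04771451 -1.76999498  9.93874642] 0.2896129765221653 [-0.243041    0.37386138 -0.09921275]
```

View pics/c9z.png

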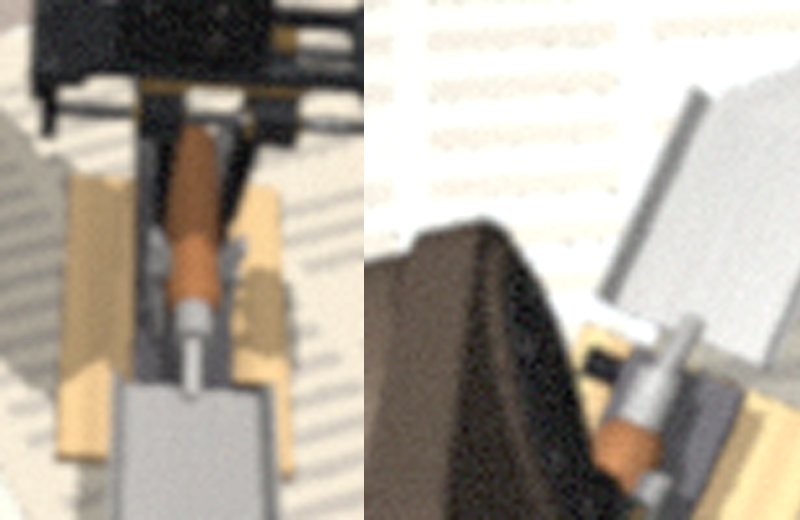

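Run:
```python
from h import *
T=load('top9');S=load('scene9')
crop(T,195,90,295,210,4.8,'pics/b.png');crop(S,360,110,425,235,4.8,'pics/a.png')
cv2.imwrite('pics/c9y.png',np.hstack([cv2.imread('pics/a.png')[:576],cv2.imread('pics/b.png')[:576]]))
```

```text
(no output)
```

View pics/c9y.png

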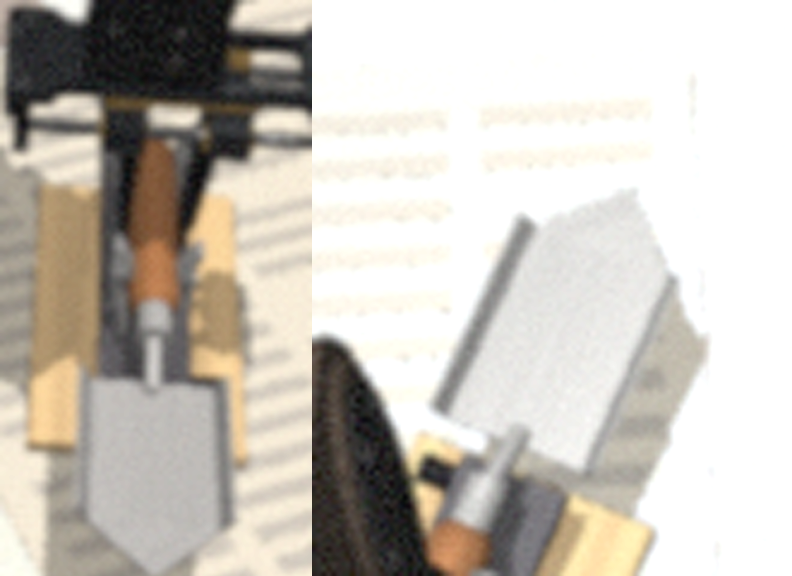

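Run:
```python
from h import *
T=load('top9');S=load('scene9')
s=lambda a:np.array(a)/4.8+[360,110]-.4
t=lambda a:np.array(a)/4.8+[195,90]-.4
F={'tip':((153,573),(323,189)),'neck':((152,391),(209,430)),'joint':((154,305),(160,527)),'wingL':((81,367),(126,410)),'wingR':((229,383),(275,470)),}
P={k:tri(S,s(a),T,t(b)) for k,(a,b) in F.items()}
u=np.array([.9218,-.3876]);n=np.array([.3876,.9218]);c=np.array([533.6,216.7])
for k,v in P.items():print(k,v[0].round(1),round(v[1],1),'along',u@(v[0][:2]-c),'lat',n@(v[0][:2]-c))
```

```text
tip [753.9 124.9  67.1] 1.3 along 238.67168001579162 lat 0.8230423024187815
neck [644.5 172.1  67.8] 0.1 along 119.55869470964616 lat 1.883679663398507
joint [599.9 189.4  83.4] 1.8 along 71.65290755693007 lat 0.5105373610688768
wingL [639.3 167.4  94.5] 67.5 along 116.53957672778209 lat -4.5210889814999655
wingR [641.5 177.6  64.5] 71.6 along 114.64843986256002 lat 5.790831585533509
```

Request:
{"method": "arm_command", "body": {
  "deltas": [
    [[1,0,0,0,0],[1,0,0,0,0]]
  ]
}}

```text
t: 17.87
eef_pos: [538.7, 216.8, 57.5]
tcp_rot: [-3.14, -0.039, 2.748]
ft_force: [-0.7, -0.5, 2.4]
opening: 0.287
```

Run:
```python
from cell import env
for i in range(3):
    env.read_camera('top');s=env.state();print(s['eef_pos'],s['tcp_rot'],s['ft_force'],s['moment'])
```

```text
[538.72733503 216.84350932  57.50669538] [-3.14025708 -0.03904483  2.74827761] [-1.86488458 -0.49577425  4.10932426] [-0.14798631  0.0714248  -0.08049641]
[538.7029458  216.8154232   57.48641594] [-3.14017471 -0.03917152  2.74825962] [-2.26445711 -1.52802889  4.24740058] [-0.16585801  0.06393525 -0.07165096]
[538.69533707 216.79779793  57.48949083] [-3.14014042 -0.03923822  2.74821108] [-1.87917609 -0.4470957   5.80178975] [-0.21693713  0.08638781 -0.05027299]
```

Backing off 0.4 mm drops the force by about 6 N, which is hard contact: the handle has bottomed, level at about the expected height. I'll let go slowly, holding position.

Request:
{"method": "arm_command", "body": {
  "deltas": [
    [[0.6,0,0,0,0],[0.5,0,0,0,0],[0.4,0,0,0,0],[0.3,0,0,0,0],[0.2,0,0,0,0],[0.2,0,0,0,0],[0.2,0,0,0,0],[0.2,0,0,0,0]]
  ]
}}

```text
t: 18.68
eef_pos: [538.3, 216.8, 55.9]
tcp_rot: [-3.139, -0.041, 2.749]
ft_force: [0.0, 0.1, 0.2]
opening: 0.776
```

```bash
python3 look.py 10
```

```text
18.7833 [538.3434792  216.85178142  55.96332542] [-3.13918186 -0.04061174  2.74860026] [-0.20499495 -0.35209116  1.02591339] 0.7881204555022409 [-0.03703193 -0.00469462  0.02473741]
```

View pics/c10.png

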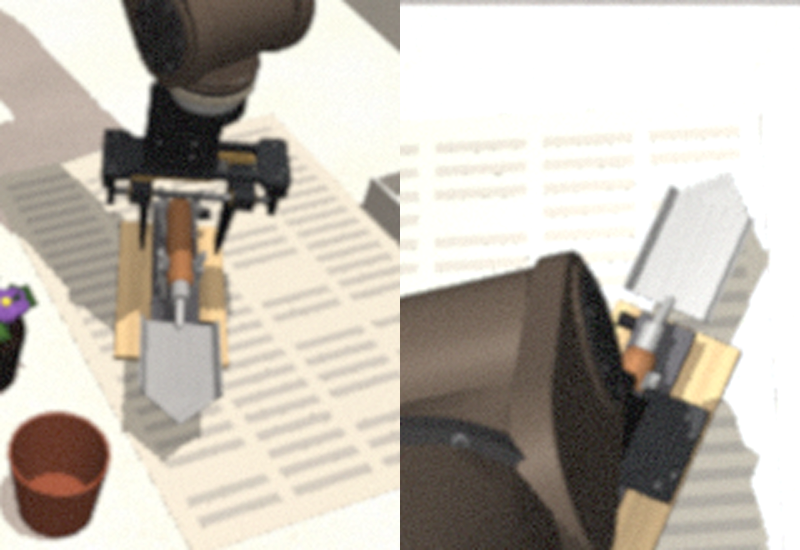

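Released and clear of the handle, which is still in the rack. I'll rise straight up and move the arm aside to inspect.

Request:
{"method": "arm_command", "body": {
  "deltas": [
    [[0.2,0,0,0.1,0],[0.2,0,0,0.2,0],[0.2,0,0,0.3,0],[0.2,0,0,0.3,0],[0.2,0,0,0.3,0],[0.2,0,0.2,0.2,0],[0.2,-0.1,0.3,0,0],[0.2,-0.1,0.3,0,0],[0.2,-0.1,0.3,0,0],[0.2,-0.1,0.3,0,0],[0.2,-0.1,0.2,0,0],[0.2,0,0,0,0]]
  ]
}}

```text
t: 19.78
eef_pos: [484.7, 381.5, 213.5]
tcp_rot: [3.138, -0.037, 2.744]
ft_force: [0.3, 0.4, 0.2]
opening: 0.8
```

```bash
python3 look.py 11
python3 - <<'E'
from h import *
crop(load('scene11'),350,105,430,235,4.5,'pics/a.png');crop(load('top11'),165,120,260,300,3.25,'pics/b.png')
cv2.imwrite('pics/c11z.png',np.hstack([cv2.imread('pics/a.png')[:585],cv2.imread('pics/b.png')[:585]]))
E
```

```text
19.8833 [486.12943291 378.96969863 213.25274216] [ 3.13908047 -0.03649431  2.7426303 ] [-0.33208353 -0.67927534  0.03384159] 0.7995276260875039 [ 0.01485993 -0.06561106 -0.00866206]
```

View pics/c11z.png

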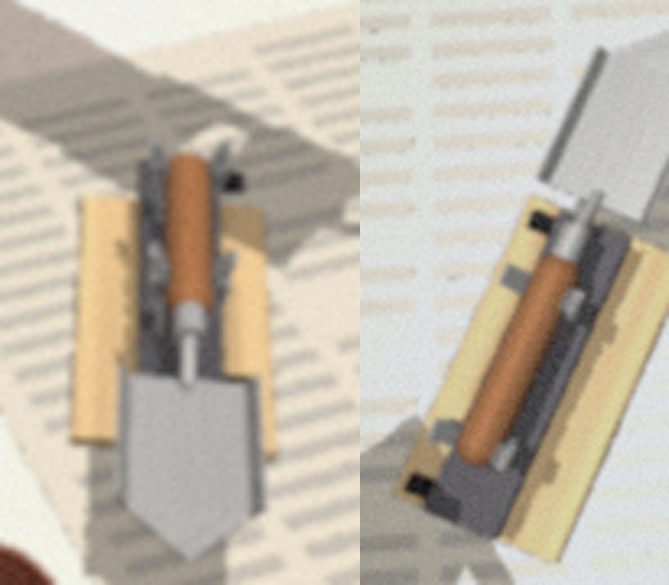

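Run:
```python
from h import *
T=load('top11');S=load('scene11')
def comp(c,box):
    x0,y0,x1,y1=box
    hsv=cv2.cvtColor(c['frame'],cv2.COLOR_RGB2HSV)[y0:y1,x0:x1]
    m=((hsv[...,0]<14)&(hsv[...,1]>120)&(hsv[...,2]>35)).astype('uint8')
    k,l,st,ce=cv2.connectedComponentsWithStats(m);i=1+np.argmax(st[1:,4])
    p=np.argwhere(l==i)[:,::-1].astype(float)+[x0,y0]
    mu=p.mean(0);w,v=np.linalg.eigh(np.cov((p-mu).T));d=v[:,1];q=(p-mu)@d
    if d[1]<0:d=-d;q=-q
    return mu,mu+d*(q.min()-.3),mu+d*(q.max()+.3),st[i,4]
ct=comp(T,(180,170,255,270));cs=comp(S,(375,125,410,185))
print(ct,cs)
u=np.array([.9218,-.3876]);n=np.array([.3876,.9218]);c=np.array([533.6,216.7])
X=tri(T,ct[0],S,cs[0]);F=tri(T,ct[1],S,cs[2]);B=tri(T,ct[2],S,cs[1])
for k,v in(('mid',X),('front',F),('butt',B)):print(k,v[0].round(1),round(v[1],1),'along',u@(v[0][:2]-c),'lat',n@(v[0][:2]-c))
for z in(78,82,86):
    for nm,cam,e in(('T',T,(ct[1],ct[2])),('S',S,(cs[2],cs[1]))):
        a,b=[onz(cam,q,z)[:2] for q in e];d=a-b
        print(z,nm,'ends along',u@(a-c),u@(b-c),'lat',n@(a-c),n@(b-c),'yaw',np.arctan2(d[1],d[0]),np.linalg.norm(d))
s=lambda a:np.array(a)/4.5+[350,105]-.4
print('tip scene',s((190,558)))
# clip flares top view
t=lambda a:np.array(a)/3.25+[165,120]-.4
for nm,a in(('farL',(515-360,278)),('farR',(573-360,303)),('nearL',(443-360,430)),('nearR',(505-360,455))):
    for z in(85,100):
        v=onz(T,t(a),z)[:2];print(nm,z,'along',u@(v-c),'lat',n@(v-c))
crop(T,165,95,285,225,4.4,'pics/b.png');crop(S,350,105,430,235,4.4,'pics/a.png')
crop(T,185,180,250,270,6.5,'pics/d.png')
```

```text
(array([212.34569733, 230.53264095]), array([226.43307338, 199.78474302]), array([198.1947801 , 261.41922742]), np.int32(674)) (array([391.36900369, 156.07749077]), array([391.00226345, 139.67751214]), array([391.73391034, 172.39547432]), np.int32(271))
mid [536.9 217.6  81.2] 1.3 along 2.7314609795761005 lat 2.1343296497786137
front [598.5 191.1  84.6] 0.3 along 69.80204588719585 lat 1.54102601744972
butt [476.3 242.2  84.5] 1.5 along -62.67416536803067 lat 1.3482916307283603
78 T ends along 70.1708693794675 -63.57992919416799 lat 3.531533770040084 3.897904819648497 yaw -0.4007765616225632 133.7547111442869
78 S ends along 62.800881141729214 -70.54298211546669 lat 2.286964436098476 1.4987538711530461 yaw -0.3921263184629455 133.3495932954581
82 T ends along 69.93752814929393 -63.08960905218185 lat 2.43485991996915 2.7992487116822056 yaw -0.400776561622563 133.0310286030854
82 S ends along 67.07294084347454 -65.47664556458257 lat 1.7332122186237942 0.9496967134185491 yaw -0.3921263184629454 132.55528231473932
86 T ends along 69.70418691912037 -62.59928891019576 lat 1.33818606989819 1.7005926037158892 yaw -0.40077656162256275 132.30734606188392
86 S ends along 71.34500054521988 -60.41030901369833 lat 1.1794600011491088 0.40063955568404586 yaw -0.39212631846294516 131.7609713340204
tip scene [391.82222222 228.6       ]
farL 85 along 49.06480225815327 lat 23.25246429850251
farL 100 along 48.61373222338496 lat 18.69667443967352
farR 85 along 48.465551006238464 lat -16.16740773135389
farR 100 along 48.02675567170253 lat -19.915744771654992
nearL 85 along -51.94225699136437 lat 24.40282305842995
nearL 100 along -50.324359510954864 lat 19.82346994647015
nearR 85 along -51.38689317729547 lat -16.442897423787088
nearR 100 along -49.78037143338353 lat -20.18559149983754
```

View pics/d.png

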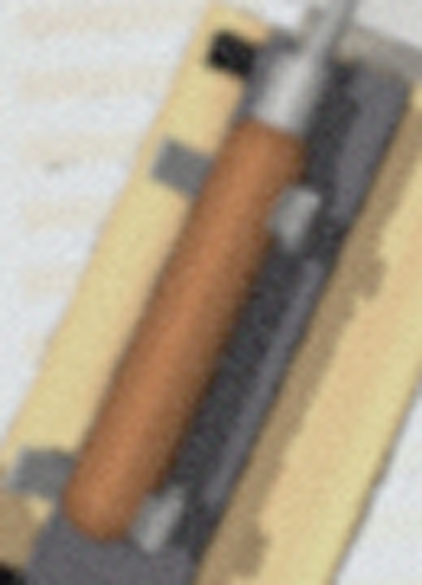

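View pics/b.png

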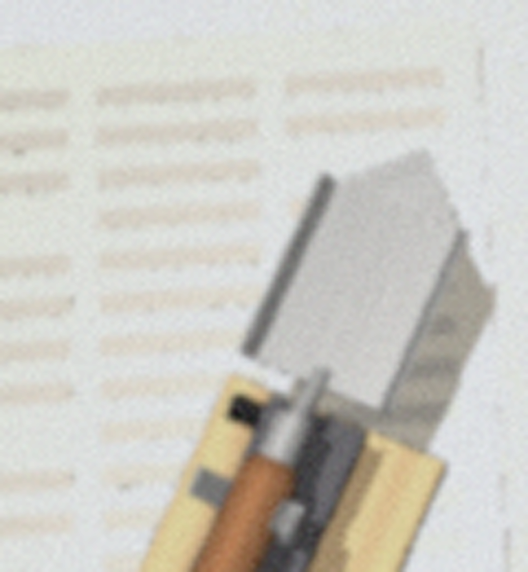

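Run:
```python
from h import *
T=load('top11');S=load('scene11')
print('tip',tri(T,(261.4,128.6),S,(391.8,228.6)), 'neck',tri(T,(165+325/4.4-.4,95+370/4.4-.4),S,(350+188/4.5-.4,105+385/4.5-.4)))
T9=load('top9')
# bar top corners in current images, far end (near blade side hidden); near end:
crop(T,165,215,235,300,7,'pics/e.png');crop(S,360,120,420,200,7,'pics/f.png')
cv2.imwrite('pics/ef.png',np.hstack([cv2.imread('pics/e.png')[:560],cv2.imread('pics/f.png')[:560]])[:,:800])
crop(load('scene0'),360,120,420,200,7,'pics/f.png')
cv2.imwrite('pics/ef.png',np.hstack([cv2.imread('pics/ef.png')[:560,490:][:,:310],cv2.imread('pics/f.png')[:560]])[:,:800])
```

```text
tip (array([754.17622937, 125.62604431,  68.54713725]), np.float64(0.9399164163178817)) neck (array([644.91655356, 171.1780337 ,  71.5871863 ]), np.float64(1.0434735496921745))
```

View pics/ef.png

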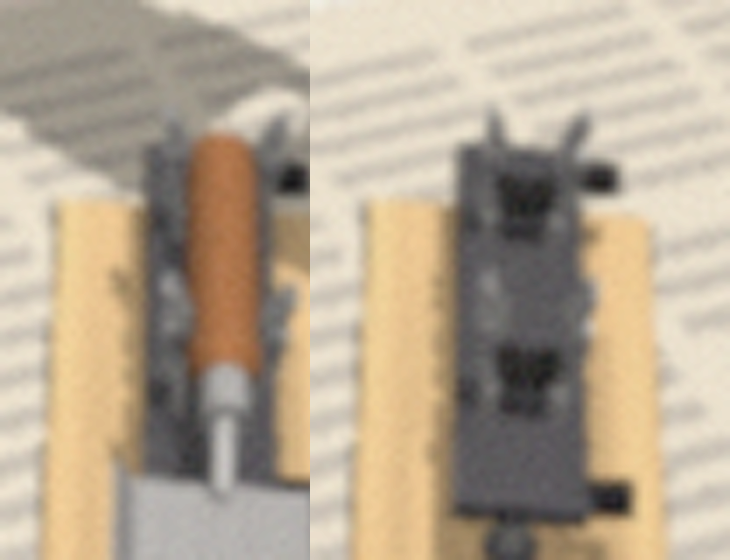

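Run:
```python
from cell import env
print(env.job_done(), env.state()['t'])
```

```text
the job is handed in; nothing more can be done
the job is handed in; nothing more can be done
```

The trowel is in the spring-clip rack and released, and I handed the job in at about 20 s. No verdict comes back, so seating rests on my own checks.

**What I did:** I found the trowel and rack by triangulating from both cameras, and gripped the handle at its middle. I carried it over the pots, pressed it down in 1–2.5 mm steps, eased off, let go and moved clear.

**Checks after release:**

| Check | Result |
|---|---|
| Handle axis height | 81–84 mm; about 80 mm expected from the measured bar height |
| Level | within about 0.02 rad, as far as the images resolve |
| Along the rack | about +3 mm from centre (limit 12) |
| Across the rack | about +2 mm from centre (limit 5) |
| Parallel to the rack | within about 0.01 rad |
| Spring fingers | the near pair look slightly spread, as expected for a seated handle; the far pair I couldn't judge |
| Bottoming | force rose sharply, to 17.8 N read (about 19 N net of the trowel's weight, limit 30); backing off 0.4 mm dropped it about 6 N |

**What went wrong or disagreed:**
- **First grasp:** it missed, closing over the top of the handle. The fingertips were about 12 mm higher than the tool height reading. I went lower and the second grasp held.
- **Tool tilt:** the tool picked up a tilt of about 0.04 rad (blade down) while carrying. The handle levelled in the clips, but the tilt stayed in the tool.
- **Force readings:** for a few millimetres on the way in, the wrist read a small downward pull. I took this as the far clip drawing the handle in, but did not confirm it.
- **Not measured:** I could not read the saddle travel or the finger angles directly. I inferred seating from the force, height and level.

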